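Hang the reamer on the tool carousel's empty hook

ROBOT

A 7-joint arm with a two-finger parallel gripper is mounted at the origin on the work surface. World frame = base frame: x ahead of the robot, y to its left, z up, the work surface at z = 0. Lengths are in m, angles in rad, forces in N, time in s.
With the tool pointing down it reaches from about 0.425 to 0.875 m from the base axis. Payload 4.7 kg.
Tool frame: the origin (TCP) lies midway between the tips of the shut fingers; the grasp point (between the pads) lies 19 mm behind it; z points along the fingers, y is the line along which they close (so a half turn about z gives the same grasp; the last joint's range is limited). The gripper opens to 87 mm and grips with 3 to 60 N. Pads are 19 mm wide; open, the fingers measure 117 mm over their backs; the gripper's body (75 mm by 190 mm) begins 51 mm behind the grasp point.
Start: joints at [-1.228, 0.321, -0.07, 1.45, 0.023, 1.371, -0.057], TCP at [0.21, 0.615, 0.223] pointing down, gripper open.
Joint ranges: [-2.86, 2.86], [-0.3, 2.09], [-1.38, 1.24], [0.06, 2.45], [-1.56, 4.7], [0.09, 2.05], [-2.69, 2.69]. Speed limits (rad/s): [2.57, 2.57, 3.14, 3.14, 3.14, 3.14, 3.14].

INTERFACE

Orientations are given as a rotation vector (axis times angle).
In Python, from bench import ctrl gives the robot as it stands. The module is installed in compiled form; this text tells all that it offers.
- The arm moves only by the shell command python3 -m handwheel 'ROWS' [FORCE]. ROWS is JSON, a list of rows, each a list of 7 numbers: the finger opening in m, from 0 to 0.087, then the shift along the tool's x, y, z in m, then the turn, a rotation vector about the tool's x, y, z in degrees. A call has 1 to 12 rows; each row shifts and turns the commanded pose from where the row before left it, along the tool's axes as they then stand; what a row does not reach is not made up. A row lasts 1/8 s, in which the tool goes at most 62.5 mm and 10.7 degrees, less where a joint would pass 70% of its speed; a pose out of reach is approached as far as the arm can. A call is refused whole if a number of a shift passes 0.0625 or a number of a turn 10.7, either way. A call with a gripper value outside its range is refused whole. The fingers move at their own pace and stop on an object; FORCE is the grip in N (left out, the last holds). Time passes only in rows, so rows that do not move let the fingers close. It gives the time, the measured TCP pose, the force, the opening and the grip force at its end, in the units of the state.
- ctrl.get_state(): the state, without advancing time (a new reading comes with each control period).
- ctrl.get_image(name): name is "side" or "top" or "wrist"; returns (picture, depth): 384x512x3 uint8, blue, green, red; 384x512 float32, m along the optical axis (not along the pixel's ray), 0 where there is no reading.
- ctrl.camera_info(name): a dict with "intrinsics" (3x3 intrinsics, pixels), "D" ([k1, k2, p1, p2, k3] as OpenCV has them; the pictures are not rectified), "R" (3x3) and "t" (3): a world point X has camera coordinates R X + t. Camera axes: x right, y down, z forward; pixel columns grow to the right and rows downward; lengths in m; the calibration is good to about 2 mm. A picture is of the moment at which its call begins: read the wrist's pose just before it. camera_info takes no time and is no camera call; for the wrist camera it gives the pose at the moment of the call.
- ctrl.close_job(): hands the job in; it is judged then, once.
The state is a dict: "time": time; "joint_positions": joint angles; "qd": joint speeds; "joint_torque": joint torques, N m; "position": TCP position; "tool_rot": TCP orientation; "ft_force": force on the tool from outside, world axes, zero at the start; "torque": the same for the moment, N m; "grip_width": opening from 0.0 (shut) to 1.0 (fully open); "grip_force": force on a finger pad.
Only numpy, scipy, OpenCV 4.12 (cv2) and the standard library are available. Lean on these libraries where they do the work, as an engineer would, in place of code of your own. Each camera call takes 0.05 s, during which the arm holds its last target. There are 200 camera calls.

TASK

Turn the glassblower's tool carousel by the bar knob on top until its one empty hook faces the gap at the front of the guard rail. Then take the reamer from its stand, slide it gently through the gap into that hook until you feel it stop against the end of the slot, and let it down so that it hangs upright with its collar fully down in the seat behind the lips. Do not force the reamer against the rack, and leave the other things on the bench where they are.

Things in the scene. Friction and masses are not known exactly. Their poses are not given: they have to be found in the camera images.
- rack: Fixed base of the tool carousel: a steel disc, 200 mm dia, 12 mm thick, with an axle and a guard rail round it. Origin: on the carousel's axis at bench level; z up; the front (middle of the gap in the rail) is the rack's own -x direction, roughly towards the robot.
- gap (a point): Middle of the gap in the guard rail, on the rack's front line, 162 mm from the axis. The rail is an 8 mm steel rod on posts, 162 mm from the axis, its centre 150 mm above the bench; the gap reaches about 42 degrees (0.74 rad) to either side of the front.
- carousel (a joint): Angle of the carousel, rad, counter-clockwise from above. At 0 (and 6.283) the empty hook points to the gap (rack's -x). Starts at 0.8 to 5.4; turns both ways (up to 9 rad) against about 0.2 N m of friction and stays where left. Six hooks, 60 degrees apart; five hold tools fixed in them, their handles 26 mm dia, 105 mm from the axis, ending 196 mm above the bench.
- knob (a point): Grip point in the middle of the black bar knob on the carousel's axis, 205 mm above the bench. The bar is 56 mm long, 16 mm thick and 30 mm high (187 to 217 mm above the bench); it lies along this frame's y, so fingers close on it along x. The frame turns with the carousel.
- hook_mark (a point): Point on the carousel at the empty hook, 105 mm from the axis, 130 mm above the bench (the height of the prongs' top). The frame turns with the carousel; -x points outward along the slot. The fork is clamped on its arm at an unmeasured setting: the fork's seat centre, and the fork with it, lies anywhere from 16 mm outward to 16 mm inward of this point.
- hook_end (a point): Where the slot's end is if the fork's seat is at hook_mark: 7.5 mm inward of the seat centre (really up to 16 mm further in or out). A shank touching the slot's end is 1.5 mm inward of the seat centre; the collar can go down there and up to 2 mm further out. The stop is rigid: feel for it with a few newtons; 12 N on the rack is too much.
- hook_lips (a point): Top of the lips, for the seat at hook_mark (up to 16 mm off, as the fork is). The fork is steel, 6 mm thick, 44 mm wide, with a slot 18 mm wide, open outward. Lips 5 mm high stand on the prongs 17.6 to 24 mm outward of the seat centre; the flared mouth ends 34 mm outward of it. A collar not far enough in rests on the lips; in the seat it lies on the prongs.
- reamer: The reamer, an upright hand tool of 0.2 to 0.4 kg. Origin: centre of the underside of its steel collar (36 mm dia, 6 mm thick); z up along the tool. Above the collar a round wooden handle, 26 mm dia, from 6 to 66 mm above the origin; below it a steel shank, 12 mm dia, to 55 mm below, then a spindle-shaped head, at most 20 mm dia, to 99 mm below. It starts hanging by its collar in the stand.
- stand: Fixed sheet-steel stand that holds the reamer at the start: plate 100 x 100 mm, 106 mm above the bench, with a 30 mm hole; lift the reamer straight up by 105 mm or more to clear it. Origin: at bench level below the hole. It stands left or right of the rack.
- pot: Bystander: aluminium pot with wooden sticks, 80 mm dia, up to 175 mm high, on the other side of the rack. Origin: centre of its underside.
- shears: Bystander: steel shears lying flat, 190 mm long, 12 mm high. Origin: at the pivot, on the bench.
- paddle: Bystander: flat wooden paddle, 220 mm long, 70 mm wide, 12 mm high. Origin: where handle and blade meet.
- cup: Bystander: dark wooden bowl, 72 mm dia, 60 mm high. Origin: centre of its underside.
- jar: Bystander: amber glass jar with a steel cap, 60 mm dia, 80 mm high. Origin: centre of its underside.
Things that resemble listed ones, but are neither listed nor needed, are in the scene too. Of the things like the reamer, leave any that is orange or turquoise; of the rest the larger one is meant.

How it is judged:
On the way, in this order (a step that is already met when the one before it is completed fails the run):
1. the empty hook is turned to the gap at the front (within 20 mm sideways) and left there, the reamer not yet near it (y of hook_mark in the frame of rack between -0.02 and 0.02 m and x of hook_mark in the frame of rack below 0 m and velocity of joint carousel between -0.1 and 0.1 rad/s and horizontal distance between reamer and hook_mark above 0.06 m), for 0.3 s.
2. the reamer's collar is down in the empty hook's seat (z of reamer in the frame of hook_mark between -0.003 and 0.0025 m and horizontal distance between reamer and hook_mark below 0.024 m and angle between reamer's own z axis and vertical below 0.1 rad), for 0.2 s.
At the end, for the whole second after the job is handed in: The reamer hangs at rest in the empty hook: its collar's underside within -3 to +2.5 mm of the prongs' top (not on the lips), within 24 mm of the hook mark seen from above, upright within 0.1 rad; the hook is still at the front gap (mark within 20 mm sideways of the rack's front line) (all of step 2 and y of hook_mark in the frame of rack between -0.02 and 0.02 m and x of hook_mark in the frame of rack below 0 m and linear speed of reamer below 0.03 m/s and angular speed of reamer below 0.3 rad/s); the robot touches nothing.
It fails at once if the reamer is forced against the rack with more than 12 N before its collar is down in the seat (contact force between reamer and rack above 12 N and z of reamer in the frame of hook_mark above 0.003 m).
It fails at once if the reamer is slammed into the rack with more than 60 N (contact force between reamer and rack above 60 N).
It fails at once if a bystander is moved by more than 30 mm (distance of any of pot, shears, paddle, cup, jar from where it was at the start of the episode above 0.03 m).
It also fails if it takes over 72 s, if anything falls off the work surface, if the arm or the gripper's body presses on something with over 40 N, if the wrist force passes 120 N, or if a joint passes its speed limit or range.

## Working session

There is one attempt and no reset: what is moved stays moved. The work goes in short steps, Python scripts to look and compute and a shell command to move; the robot and the scene stay as the last step left them, time stands still between calls to the robot, and variables do not carry over. Pictures are saved under pics/ and viewed, at most 10 in all, crops included, and the job is handed in when it is done.

```bash
mkdir -p pics; cat > h.py <<'E'
import numpy as np, cv2
from bench import ctrl
def grab(n):
    inf=ctrl.camera_info(n); im,d=ctrl.get_image(n); return im,d,inf
def world(u,v,z,inf):
    K=np.array(inf["intrinsics"]);R=np.array(inf["R"]);t=np.array(inf["t"])
    p=cv2.undistortPoints(np.array([[[u,v]]],float),K,np.array(inf["D"],float))[0,0]
    return R.T@(np.array([p[0],p[1],1])*z-t)
def cloud(d,inf):
    K=np.array(inf["intrinsics"]);R=np.array(inf["R"]);t=np.array(inf["t"])
    v,u=np.mgrid[0:d.shape[0],0:d.shape[1]]
    p=cv2.undistortPoints(np.stack([u,v],-1).reshape(-1,1,2).astype(float),K,np.array(inf["D"],float))[:,0]
    P=np.c_[p,np.ones(len(p))]*d.reshape(-1,1)
    return ((P-t)@R).reshape(*d.shape,3)
E
python3 - <<'E'
from h import *
for n in("top","side"):
    im,d,inf=grab(n); cv2.imwrite(f"pics/{n}0.png",im); np.savez(f"{n}0.npz",im=im,d=d,P=cloud(d,inf))
s=ctrl.get_state();print(s)
E
```

```text
{'time': 0.1, 'joint_positions': array([-1.22788486,  0.32174971, -0.07009933,  1.45157356,  0.02263982,
        1.37080963, -0.05694801]), 'qd': array([ 3.64573498e-04, -2.61681677e-03, -1.08875278e-03, -1.78274741e-03,
        2.43371645e-03,  1.81923910e-03, -9.47517226e-05]), 'joint_torque': array([ 5.16318632e-04, -4.92573202e+01, -4.05496443e-01, -3.13395488e+01,
       -6.40736078e-02,  3.95450788e-02,  7.53091354e-05]), 'position': array([0.20978397, 0.61467813, 0.22156016]), 'tool_rot': array([-5.14142828e-01, -3.09907371e+00,  2.74273175e-03]), 'ft_force': array([0.78043386, 1.35166823, 0.47256496]), 'torque': array([ 0.02680823,  0.02619184, -0.01664878]), 'grip_force': 0.0, 'grip_width': 1.0024858093155626}
```

View pics/top0.png

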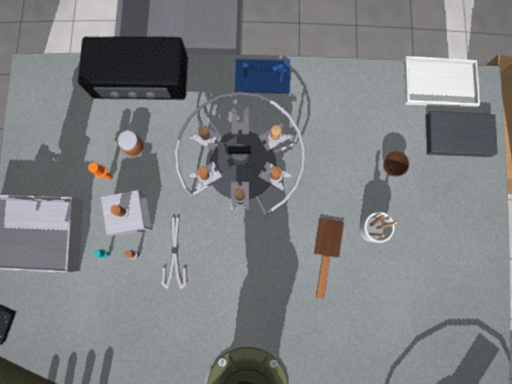

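View pics/side0.png

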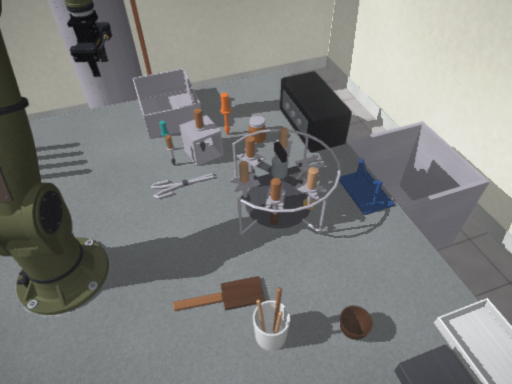

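The top view shows the rack at about (240,155), its gap at the bottom and the empty hook at (240,118), facing away from the robot. Things that could be the reamer are the brown one in the stand (119,211), a smaller brown one (130,254), a turquoise one (101,253) and an orange one (98,170). I choose the larger brown one in the stand (119,211) and check it in a crop.

```bash
python3 - <<'E'
from h import *
from scipy.optimize import least_squares
z=np.load("top0.npz");P=z["P"];im=z["im"]
cv2.imwrite("pics/c1.png",np.hstack([cv2.resize(im[85:225,165:315],None,fx=2.8,fy=2.8,interpolation=2),cv2.resize(im[130:270,80:160],None,fx=2.8,fy=2.8,interpolation=2)]))
X=P.reshape(-1,3)
c=np.array([P[155,240,0],P[155,240,1]]);print("c0",c)
# rail
def near(c,r,zl,zh): 
    m=(np.hypot(*(X[:,:2]-c).T)<r)&(X[:,2]>zl)&(X[:,2]<zh);return X[m]
for it in range(4):
    r=near(c,.2,.14,.162); r=r[abs(np.hypot(*(r[:,:2]-c).T)-.162)<(.03 if it<2 else .01)]
    s=least_squares(lambda q:np.hypot(r[:,0]-q[0],r[:,1]-q[1])-.162,c,loss="soft_l1",f_scale=.003);c=s.x
    print(c,len(r),abs(s.fun).mean())
a=np.sort(np.arctan2(r[:,1]-c[1],r[:,0]-c[0])%(2*np.pi));g=np.diff(a);i=g.argmax()
print("gap",a[i],a[i+1],"front dir",(a[i]+a[i+1])/2, g[i])
k=near(c,.04,.205,.23);print("knob",k.mean(0),len(k)); w,v=np.linalg.eigh(np.cov((k[:,:2]-k[:,:2].mean(0)).T));print("bar dir",np.arctan2(v[1,1],v[0,1]),w)
t=near(c,.13,.186,.205);t=t[np.hypot(*(t[:,:2]-c).T)>.08];b=np.arctan2(t[:,1]-c[1],t[:,0]-c[0])%(2*np.pi)
for lo in range(12):
    q=t[(b>=lo*np.pi/6)&(b<(lo+1)*np.pi/6)]
    if len(q)>2:print(lo,q.mean(0),len(q),np.arctan2(*(q.mean(0)[:2]-c)[::-1]))
for n,(u,v) in dict(reamer=(119,211),small=(130,254),pot=(378,227),jar=(128,140),shears=(175,250)).items():
    print(n,P[v,u],np.median(P[v-2:v+3,u-2:u+3].reshape(-1,3),0))
q=near(P[211,119,:2],.03,.15,.2);print("reamer",q.mean(0),q.min(0),q.max(0),len(q))
E
```

```text
c0 [0.60425994 0.03325035]
[0.6118245  0.03515682] 953 0.0022627845705055997
[0.6118245  0.03515682] 953 0.002262784569470266
[0.6118245  0.03515682] 953 0.002262784569470266
[0.6118245  0.03515682] 953 0.002262784569470266
gap 2.152516504468944 3.6099016083256026 front dir 2.881209056397273 1.4573851038566588
knob [0.61222205 0.0350129  0.21605624] 160
bar dir 1.5916157757166522 [2.12626342e-05 2.53268968e-04]
1 [0.66842094 0.12292304 0.19544526] 41 0.9980468446717772
2 [0.65840239 0.12841624 0.19571412] 52 1.1075932979106573
3 [0.56459295 0.12641606 0.19616212] 35 2.048387993456976
4 [0.55497722 0.12069708 0.19585084] 54 2.1573442753771244
5 [0.51023404 0.03913278 0.19605535] 29 3.102475439058227
6 [0.50883485 0.02812424 0.19626249] 59 -3.0734141486066004
7 [ 0.55655341 -0.05317515  0.19531277] 30 -2.129913332202919
8 [ 0.56661355 -0.05840528  0.19572254] 60 -2.020928997124657
9 [ 0.66057428 -0.05788167  0.19522508] 32 -1.0881537021561778
10 [ 0.67062029 -0.05209985  0.19574818] 61 -0.9778537952229975
reamer [0.45870574 0.3292043  0.17272529] [0.45870574 0.33004782 0.16917881]
small [0.35389457 0.30854433 0.12162417] [0.35389457 0.30863876 0.11990179]
pot [ 0.44494183 -0.34772429  0.03131047] [ 0.44494183 -0.34889888  0.0210018 ]
jar [0.66043604 0.3415342  0.08192502] [0.66043604 0.34144869 0.07986634]
shears [0.36894464 0.20967432 0.0150896 ] [0.36894464 0.21005387 0.01335881]
reamer [0.46126925 0.33801991 0.16978994] [0.44965808 0.32675858 0.15018594] [0.47348644 0.35274273 0.17811328] 108
```

View pics/c1.png

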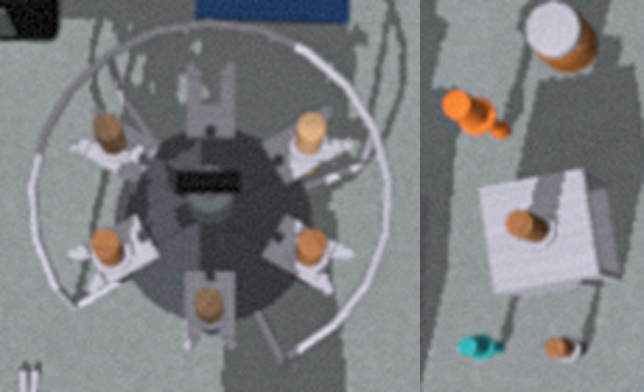

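The close crop confirms it: the reamer is the larger brown-handled tool in the stand plate. The empty fork points up in the picture, away from the robot, at about 1° in world axes, and the front is at about 165°. So I turn the knob about 164° counter-clockwise in two grips. The first move goes above the knob.

```bash
cat >> h.py <<'E'
from scipy.spatial.transform import Rotation as Ro
C=np.array([.612,.035]); FR=2.881
def delta(p,yaw_y):
    """tool-frame shift (m), turn (deg) to world point p with tool down and tool y at world yaw (rad)"""
    s=ctrl.get_state();R=Ro.from_rotvec(s["tool_rot"])
    y=np.array([np.cos(yaw_y),np.sin(yaw_y),0]);z=np.array([0,0,-1.]);T=Ro.from_matrix(np.c_[np.cross(y,z),y,z])
    T0=(R.inv()*T)
    print("t",round(s["time"],2),"pos",s["position"].round(4),"yaw_y",round(np.degrees(np.arctan2(*R.as_matrix()[[1,0],1])),1),"q7",s["joint_positions"][6].round(2),
      "F",s["ft_force"].round(1),"w",round(s["grip_width"]*87,1),"gf",round(s["grip_force"],1))
    print(" turn",np.degrees(T0.as_rotvec()).round(2)," shift(now axes)",(R.inv().apply(np.array(p)-s["position"])*1000).round(1)," shift(after turn)",(T.inv().apply(np.array(p)-s["position"])*1000).round(1))
E
python3 -m handwheel '[[0.087,0,0,-0.03,0,0,10],[0.087,0,0,-0.02,0,0,10],[0.087,0,0,0,0,0,10],[0.087,0,0,0,0,0,10],[0.087,0,0,0,0,0,10],[0.087,0,0,0,0,0,10],[0.087,0,0,0,0,0,10]]'; python3 -c "
from h import *
delta([.612,.035,.27],.018)"
```

```text
time: 0.98
position: [0.2098, 0.6149, 0.2719]
tool_rot: [2.205, 2.237, -0.002]
ft_force: [0.7, 0.0, -0.1]
grip_width: 1.007
grip_force: 0.0
t 0.97 pos [0.2098 0.6149 0.2719] yaw_y 0.8 q7 -1.25 F [ 0.7  0.  -0.1] w 87.6 gf 0.0
 turn [-0.02  0.06 -0.2 ]  shift(now axes) [-585.7  393.7    2.4]  shift(after turn) [-587.   391.7    1.9]
```

```bash
python3 -m handwheel '[[0.087,-0.0488,0.0328,0,0,0,0],[0.087,-0.0488,0.0328,0,0,0,0],[0.087,-0.0488,0.0328,0,0,0,0],[0.087,-0.0488,0.0328,0,0,0,0],[0.087,-0.0488,0.0328,0,0,0,0],[0.087,-0.0488,0.0328,0,0,0,0],[0.087,-0.0488,0.0328,0,0,0,0],[0.087,-0.0488,0.0328,0,0,0,0],[0.087,-0.0488,0.0328,0,0,0,0],[0.087,-0.0488,0.0328,0,0,0,0],[0.087,-0.0488,0.0328,0,0,0,0],[0.087,-0.0488,0.0328,0,0,0,0]]' >/dev/null; python3 - <<'E'
from h import *
delta([.612,.035,.27],.018)
im,d,inf=grab("wrist");cv2.imwrite("pics/w1.png",im)
X=cloud(d,inf).reshape(-1,3)
k=X[(X[:,2]>.21)&(X[:,2]<.225)&(np.hypot(*(X[:,:2]-C).T)<.06)]
print(len(k), k.mean(0) if len(k) else 0, k.min(0),k.max(0))
(c,wh,a)=cv2.minAreaRect((k[:,:2]*1000).astype(np.float32));print(c,wh,a)
E
```

```text
t 2.48 pos [0.616  0.0364 0.2723] yaw_y 1.2 q7 0.03 F [ 0.8  1.  -0.1] w 87.1 gf 0.0
 turn [-0.01 -0.02  0.17]  shift(now axes) [-1.3 -4.   2.3]  shift(after turn) [-1.3 -4.   2.3]
1259 [0.614033   0.03697704 0.21663763] [0.60574151 0.00772968 0.21001752] [0.62233416 0.06269601 0.21901239]
(613.8511962890625, 35.27952575683594) (15.630123138427734, 54.92778396606445) 1.5288233757019043
```

View pics/w1.png

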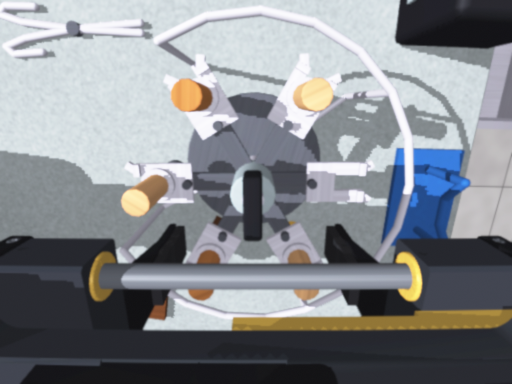

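The wrist view shows the knob at (252,205) and the empty fork at (340,180), and both fingers are clear. I descend and grip the knob.

```bash
python3 -m handwheel '[[0.06,-0.001,-0.003,0.03,0,0,0],[0.06,0,0,0.03,0,0,0],[0.06,0,0,0.02,0,0,0],[0.0,0,0,0,0,0,0],[0.0,0,0,0,0,0,0],[0.0,0,0,0,0,0,0],[0.0,0,0,0,0,0,0],[0.0,0,0,0,0,0,0]]' 40; python3 -c "
from h import *
delta([.612,.035,.19],.018)"
```

```text
time: 3.52
position: [0.6127, 0.0367, 0.193]
tool_rot: [2.198, 2.243, 0.002]
ft_force: [5.7, 1.2, 0.1]
grip_width: 0.208
grip_force: 6.0
t 3.52 pos [0.6127 0.0367 0.193 ] yaw_y 1.2 q7 0.05 F [5.7 1.2 0.1] w 18.1 gf 6.0
 turn [ 0.07 -0.01  0.13]  shift(now axes) [-1.7 -0.8  3. ]  shift(after turn) [-1.7 -0.7  3. ]
```

```bash
python3 -m handwheel '[[0.0,-0.0015,0,0,0,0,0],[0.0,0,0,0,0,0,0],[0.0,0,0,0,0,0,-4],[0.0,0,0,0,0,0,-8],[0.0,0,0,0,0,0,-10],[0.0,0,0,0,0,0,-10],[0.0,0,0,0,0,0,-10],[0.0,0,0,0,0,0,-10],[0.0,0,0,0,0,0,-10],[0.0,0,0,0,0,0,-10],[0.0,0,0,0,0,0,-8],[0.0,0,0,0,0,0,-4]]'; python3 -c "
from h import *
delta([.6125,.035,.193],FR)"
```

```text
time: 5.03
position: [0.6118, 0.0349, 0.193]
tool_rot: [-0.13, -3.138, -0.001]
ft_force: [-1.4, 0.3, 2.2]
grip_width: 0.177
grip_force: 40.2
t 5.03 pos [0.6118 0.0349 0.193 ] yaw_y 85.3 q7 1.47 F [-1.4  0.3  2.2] w 15.4 gf 40.2
 turn [ 6.00e-02 -5.00e-02 -7.98e+01]  shift(now axes) [-0.7  0.2  0. ]  shift(after turn) [-0.3 -0.7  0. ]
```

The knob turned with the gripper through 84°. I regrip a half turn back.

```bash
python3 -m handwheel '[[0.06,0,0,0,0,0,0],[0.06,0,0,0,0,0,0],[0.06,0,0,-0.02,0,0,0],[0.06,0,0,-0.03,0,0,10],[0.06,0,0,0,0,0,10],[0.06,0,0,0,0,0,10],[0.06,0,0,0,0,0,10],[0.06,0,0,0,0,0,10],[0.06,0,0,0,0,0,10],[0.06,0,0,0,0,0,10],[0.06,0,0,0,0,0,10],[0.06,0,0,0,0,0,10]]'>/dev/null;  python3 -m handwheel '[[0.06,0,0,0,0,0,10],[0.06,0,0,0,0,0,10],[0.06,0,0,0,0,0,10],[0.06,0,0,0,0,0,10],[0.06,0,0,0,0,0,10],[0.06,0,0,0,0,0,10],[0.06,0,0,0,0,0,10],[0.06,0,0,0,0,0,10],[0.06,0,0,0,0,0,10],[0.06,0,0,0,0,0,0]]'>/dev/null; python3 - <<'E'
from h import *
delta([.6125,.035,.193],np.radians(-94.7))
im,d,inf=grab("wrist")
X=cloud(d,inf).reshape(-1,3)
k=X[(X[:,2]>.21)&(X[:,2]<.225)&(np.hypot(*(X[:,:2]-C).T)<.04)]
print(cv2.minAreaRect((k[:,:2]*1000).astype(np.float32)),len(k))
E
```

```text
t 7.78 pos [0.6123 0.0352 0.2424] yaw_y -94.8 q7 -1.58 F [-0.5 -0.6  0.6] w 59.9 gf 0.0
 turn [ 0.03  0.02 -0.06]  shift(now axes) [ 0.3  0.2 49.4]  shift(after turn) [ 0.3  0.2 49.4]
((614.74169921875, 35.016822814941406), (16.020999908447266, 55.81916809082031), 86.50421142578125) 1648
```

```bash
python3 -m handwheel '[[0.06,0,0,0.03,0,0,0],[0.06,0,0,0.02,0,0,0],[0.0,0,0,0,0,0,0],[0.0,0,0,0,0,0,0],[0.0,0,0,0,0,0,0],[0.0,0,0,0,0,0,0],[0.0,0,0,0,0,0,0],[0.0,0,0,0,0,0,0],[0.0,0,0,0,0,0,0]]'; python3 -m handwheel '[[0.0,0,0,0,0,0,-4],[0.0,0,0,0,0,0,-8],[0.0,0,0,0,0,0,-10],[0.0,0,0,0,0,0,-10],[0.0,0,0,0,0,0,-10],[0.0,0,0,0,0,0,-10],[0.0,0,0,0,0,0,-10],[0.0,0,0,0,0,0,-9],[0.0,0,0,0,0,0,-5],[0.0,0,0,0,0,0,-3],[0.0,0,0,0,0,0,0]]';python3 -m handwheel '[[0.06,0,0,0,0,0,0],[0.06,0,0,0,0,0,0],[0.06,0,0,-0.03,0,0,0],[0.06,0,0,-0.06,0,0,0],[0.06,0,0,0,0,0,0]]'>/dev/null
python3 - <<'E'
from h import *
delta([.6125,.035,.193],FR)
im,d,inf=grab("wrist");cv2.imwrite("pics/w2.png",im)
P=cloud(d,inf);np.savez("w2.npz",im=im,d=d,P=P);X=P.reshape(-1,3)
k=X[(X[:,2]>.21)&(X[:,2]<.225)&(np.hypot(*(X[:,:2]-C).T)<.04)]
print(cv2.minAreaRect((k[:,:2]*1000).astype(np.float32)),len(k))
im,d,inf=grab("top");P=cloud(d,inf);np.savez("top2.npz",im=im,d=d,P=P);cv2.imwrite("pics/top2.png",cv2.resize(im[85:235,165:325],None,fx=3.5,fy=3.5,interpolation=2))
E
```

```text
time: 8.95
position: [0.6125, 0.0348, 0.1929]
tool_rot: [3.139, -0.133, 0.001]
ft_force: [-0.0, -1.0, 1.4]
grip_width: 0.181
grip_force: 39.9
time: 10.32
position: [0.6134, 0.0334, 0.1929]
tool_rot: [2.505, 1.89, 0.001]
ft_force: [3.8, -4.1, -0.8]
grip_width: 0.184
grip_force: 39.9
t 10.95 pos [0.6146 0.0357 0.2877] yaw_y -15.8 q7 -0.27 F [-0.2  0.3 -0.6] w 55.8 gf 0.0
 turn [ -0.39  -0.67 179.11]  shift(now axes) [-1.7 -2.5 94.7]  shift(after turn) [ 1.2  1.9 94.7]
((613.897216796875, 34.85606384277344), (55.961326599121094, 15.746783256530762), 74.4730224609375) 1135
```

View pics/w2.png

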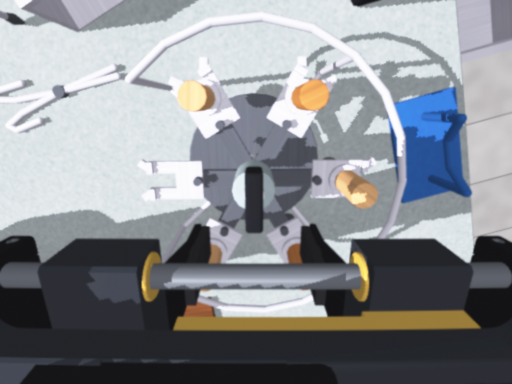

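The wrist view shows the empty fork at (170,180) with its slot opening to the left, towards the rail gap and the robot. I measure the fork's geometry from the wrist depth.

```bash
python3 - <<'E'
from h import *
z=np.load("w2.npz");P=z["P"].reshape(-1,3)
c=np.array([.6135,.035]);a=np.radians(164.6);u=np.array([np.cos(a),np.sin(a)]);n=np.array([-u[1],u[0]])
for nm in("w2.npz","top2.npz"):
    P=np.load(nm)["P"].reshape(-1,3)
    Q=P[(P[:,2]>.12)&(P[:,2]<.142)];r=(Q[:,:2]-c)@u;s=(Q[:,:2]-c)@n
    m=(r>.05)&(r<.165)&(abs(s)<.03);Q,r,s=Q[m],r[m],s[m];print(nm,len(r))
    for lo in np.arange(.05,.165,.004 if nm[0]=="w" else .006):
        k=(r>=lo)&(r<lo+.004)
        if k.sum()>2:
            L=s[k&(s<0)];H=s[k&(s>0)];f=lambda x:(np.round([x.min()*1e3,x.max()*1e3],1) if len(x) else None)
            print(round(lo*1e3),k.sum(),"z",(np.percentile(Q[k,2],[50,90])*1e3).round(1),f(L),f(H))
E
```

```text
w2.npz 1975
50 60 z [124.2 125.1] [-9.8 -0.7] [ 0.2 10.3]
54 94 z [124.7 129.9] [-21.4  -0.1] [ 0.1 21.7]
58 153 z [130.3 137.9] [-21.9  -0.7] [ 0.1 22. ]
62 129 z [130.5 138.2] [-21.9  -0. ] [ 0.  21.7]
66 120 z [130.3 131.4] [-21.9  -0. ] [ 0.3 22. ]
70 129 z [130.2 131.1] [-21.8  -0.1] [ 1.  22.1]
74 132 z [130.3 131.2] [-21.7  -0.1] [ 0.  21.5]
78 132 z [130.2 131. ] [-21.9  -0. ] [ 0.7 21.8]
82 131 z [130.1 131.2] [-22.   -0.1] [ 0.1 21.6]
86 109 z [130.2 131.2] [-21.9  -0.2] [ 0.9 21.8]
90 80 z [130.2 130.9] [-22.   -9.7] [ 9.  21.4]
94 85 z [130.2 130.8] [-22.   -9.7] [ 9.1 21.4]
98 81 z [130.1 130.9] [-21.9  -9.6] [ 9.2 21.5]
102 87 z [130.2 131.1] [-22.   -9.8] [ 8.9 21.6]
106 77 z [130.2 131.1] [-22.1  -9.9] [ 9.  21.3]
110 128 z [130.4 135.5] [-22.   -8.8] [ 8.9 22.4]
114 95 z [135.2 136.2] [-22.1  -8.8] [ 8.8 22.3]
118 45 z [134.8 136. ] [-21.8  -8.6] [ 9.  21.9]
122 69 z [130.2 130.9] [-23.9 -12.2] [12.6 23.6]
126 37 z [130.4 131.2] [-24.3 -15.9] [16.2 23.8]
top2.npz 0
```

The fork is cleanly resolved. The slot direction is 164.6° through the axis, the slot end is at r≈89 mm and the seat at r≈96 mm, so contact should come with the shank at r≈94.5 mm. Next is the reamer.

```bash
python3 -m handwheel '[[0.07,0,0,0,0,0,-10],[0.07,0,0,0,0,0,-10],[0.07,0,0,0,0,0,-10],[0.07,0,0,0,0,0,-10],[0.07,0,0,0,0,0,-10],[0.07,0,0,0,0,0,-10],[0.07,0,0,0,0,0,-10],[0.07,0,0,0,0,0,-10],[0.07,0,0,0,0,0,-10]]' >/dev/null; python3 - <<'E'
from h import *
delta([.462,.336,.26],np.radians(74.6))
P=np.load("top0.npz")["P"]
print("orange",P[160:180,85:112,2].max(),P[160:180,85:112].reshape(-1,3)[P[160:180,85:112,2].argmax()])
E
```

```text
t 12.18 pos [0.6112 0.0357 0.2803] yaw_y 74.5 q7 1.27 F [ 0.5 -0.5  0. ] w 69.7 gf 0.0
 turn [-0.06 -0.22 -0.08]  shift(now axes) [223.9 249.6  20.9]  shift(after turn) [223.6 249.9  20.3]
orange 1.3751772361378778 [ 3.53802429e-01 -2.55404452e-04  1.37517724e+00]
```

```bash
python3 -m handwheel '[[0.07,0.0373,0.0416,0,0,0,0],[0.07,0.0373,0.0416,0,0,0,0],[0.07,0.0373,0.0416,0,0,0,0],[0.07,0.0373,0.0416,0,0,0,0],[0.07,0.0373,0.0416,0,0,0,0],[0.07,0.0373,0.0416,0,0,0,0],[0.07,0,0,0,0,0,0],[0.07,0,0,0,0,0,0]]' >/dev/null; python3 - <<'E'
from h import *
im,d,inf=grab("wrist");cv2.imwrite("pics/w3.png",im);X=cloud(d,inf).reshape(-1,3)
c=np.array([.461,.336])
for _ in range(5):
    k=X[(X[:,2]>.163)&(X[:,2]<.19)&(np.hypot(*(X[:,:2]-c).T)<.03)]
    k=k[k[:,2]>np.median(k[:,2])-.004]
    (cx,cy),r=cv2.minEnclosingCircle((k[:,:2]*1000).astype(np.float32));c=np.array([cx,cy])/1e3
print(c,r,len(k),np.median(k[:,2]),k.mean(0))
delta([*c,.126],np.radians(74.6))
E
```

```text
[0.4628403  0.33864554] 12.896394729614258 512 0.1720189475530825 [0.46221122 0.33895294 0.17190661]
t 13.22 pos [0.4654 0.3348 0.2814] yaw_y 74.1 q7 0.64 F [ 0.1 -0.6 -0.4] w 70.0 gf 0.0
 turn [-0.13 -0.03 -0.53]  shift(now axes) [  3.5   3.3 155.4]  shift(after turn) [  3.5   3.  155.4]
```

View pics/w3.png

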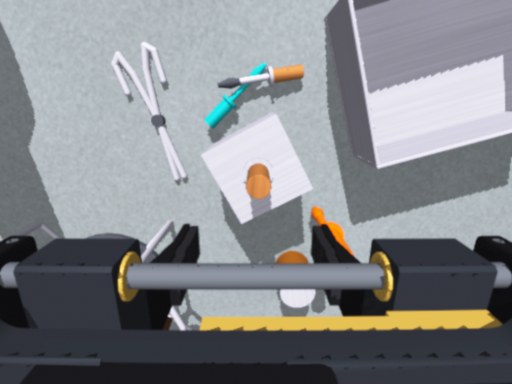

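The reamer's handle top is at (259,180), inside the finger span, with its centre at world (0.463, 0.339). I descend and grasp it.

```bash
python3 -m handwheel '[[0.07,0.0035,0.0032,0.04,0,0,-0.5],[0.07,0,0,0.05,0,0,0],[0.07,0,0,0.035,0,0,0],[0.07,0,0,0.02,0,0,0],[0.07,0,0,0.01,0,0,0],[0.07,0,0,0,0,0,0]]'; python3 -c "
from h import *
delta([.4628,.3386,.126],np.radians(74.6))"
```

```text
time: 13.98
position: [0.463, 0.3392, 0.1272]
tool_rot: [-0.422, -3.113, 0.001]
ft_force: [1.0, -1.3, -0.0]
grip_width: 0.799
grip_force: 0.0
t 13.97 pos [0.463  0.3392 0.1272] yaw_y 74.6 q7 0.66 F [ 1.  -1.3 -0. ] w 69.5 gf 0.0
 turn [-0.06 -0.02 -0.04]  shift(now axes) [ 0.1 -0.7  1.2]  shift(after turn) [ 0.1 -0.7  1.2]
```

```bash
python3 -m handwheel '[[0.0,0,0,0,0,0,0],[0.0,0,0,0,0,0,0],[0.0,0,0,0,0,0,0],[0.0,0,0,0,0,0,0],[0.0,0,0,0,0,0,0],[0.0,0,0,0,0,0,0],[0.0,0,0,0,0,0,0],[0.0,0,0,-0.005,0,0,0],[0.0,0,0,-0.01,0,0,0],[0.0,0,0,-0.02,0,0,0],[0.0,0,0,-0.03,0,0,0],[0.0,0,0,-0.04,0,0,0]]' 40; python3 -m handwheel '[[0.0,0,0,-0.04,0,0,0],[0.0,0,0,0,0,0,0],[0.0,0,0,0,0,0,0]]' >/dev/null;python3 - <<'E'
from h import *
c=np.array([.6127,.0349]);a=np.radians(164.6);u=np.array([np.cos(a),np.sin(a)])
print(c+.19*u); delta([*(c+.19*u),.27],np.radians(74.6))
im,d,inf=grab("wrist");cv2.imwrite("pics/w4.png",im)
E
```

```text
time: 15.48
position: [0.462, 0.3401, 0.2329]
tool_rot: [-0.419, -3.112, 0.002]
ft_force: [0.1, 0.9, -3.1]
grip_width: 0.291
grip_force: 40.0
[0.42952187 0.08535566]
t 15.85 pos [0.4621 0.3401 0.2714] yaw_y 74.7 q7 0.64 F [-0.3 -0.7 -4.7] w 25.4 gf 40.0
 turn [-0.07 -0.05  0.07]  shift(now axes) [ -35.9 -254.3    1.7]  shift(after turn) [ -36.2 -254.2    1.4]
```

View pics/w4.png

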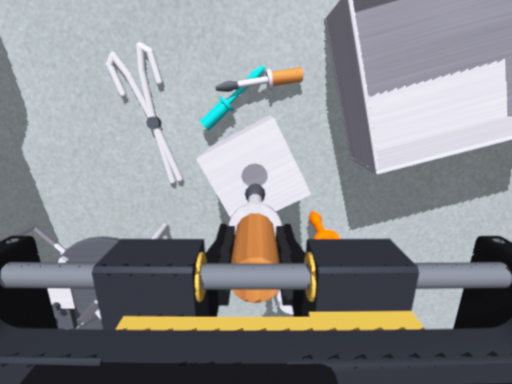

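The reamer is in the grip and clear of the stand, whose hole at (255,175) is empty. I carry it to the point in front of the gap.

```bash
python3 -m handwheel '[[0.0,-0.004,-0.0254,0,0,0,0],[0.0,-0.0072,-0.0508,0,0,0,0],[0.0,-0.0072,-0.0508,0,0,0,0],[0.0,-0.0072,-0.0508,0,0,0,0],[0.0,-0.0072,-0.0508,0,0,0,0],[0.0,-0.0036,-0.0254,0,0,0,0],[0.0,0,0,0,0,0,0],[0.0,0,0,0,0,0,0]]' >/dev/null;python3 - <<'E'
from h import *
c=np.array([.6127,.0349]);a=np.radians(164.6);u=np.array([np.cos(a),np.sin(a)])
delta([*(c+.19*u),.1625],np.radians(74.6))
im,d,inf=grab("wrist");P=cloud(d,inf);X=P.reshape(-1,3);s=ctrl.get_state()
X=P.reshape(-1,3);p=s["position"]
k=X[np.hypot(*(X[:,:2]-p[:2]).T)<.03]
for lo in np.arange(.13,.34,.01):
    q=k[(k[:,2]>=lo)&(k[:,2]<lo+.01)]
    if len(q)>5: print(round(lo,3),len(q),(Ro.from_rotvec(s["tool_rot"]).inv().apply(q-p)*1e3).min(0).round(1),(Ro.from_rotvec(s["tool_rot"]).inv().apply(q-p)*1e3).max(0).round(1))
E
```

```text
t 16.9 pos [0.43   0.0866 0.2716] yaw_y 74.7 q7 0.99 F [ 0.4 -0.3 -4. ] w 25.5 gf 40.0
 turn [-0.02 -0.08  0.12]  shift(now axes) [ -0.   -1.3 109.1]  shift(after turn) [  0.2  -1.4 109.1]
0.17 62 [ -4.4 -10.5  91.7] [ 9.   8.4 98.3]
0.18 118 [-5.  -9.3 81.7] [ 8.4  7.3 91.7]
0.19 70 [-2.7 -7.3 71.8] [ 6.3  6.2 81.7]
0.2 48 [ 1.1 -6.1 61.8] [ 5.6  5.  71.6]
0.21 15 [ 3.2 -5.  57.5] [ 5.4  4.  61.3]
0.24 7 [11.4 -8.3 21.8] [16.7 12.2 22.5]
0.25 690 [ -3.4 -17.8  11.7] [17.5 16.6 21.7]
0.26 216 [  3.6 -12.7   1.7] [12.3 11.4 11.7]
0.27 460 [ -0.  -21.9  -8.3] [12.3 21.   1.7]
0.28 579 [ -0.  -21.9 -18.3] [12.3 21.1 -8.3]
0.29 742 [ -1.8 -23.  -28.3] [ 12.4  22.1 -18.3]
0.3 863 [  3.3 -24.3 -38.3] [ 12.5  24.1 -28.3]
0.31 1248 [-13.  -23.9 -48.3] [ 12.3  23.5 -38.3]
0.32 462 [-11.9 -17.7 -58.2] [  3.5  17.2 -48.3]
0.33 235 [ -7.6 -17.7 -68.3] [ 11.9  17.6 -58.3]
```

```bash
python3 -m handwheel '[[0.0,0,-0.0007,0.03,0,0,0],[0.0,0,0,0.04,0,0,0],[0.0,0,0,0.025,0,0,0],[0.0,0,0,0.01,0,0,0],[0.0,0,0,0.004,0,0,0],[0.0,0,0,0,0,0,0],[0.0,0,0,0,0,0,0],[0.0,0,0,0,0,0,0]]';python3 - <<'E'
from h import *
c=np.array([.6127,.0349]);a=np.radians(164.6);u=np.array([np.cos(a),np.sin(a)])
delta([*(c+.0945*u),.1625],np.radians(74.6))
im,d,inf=grab("wrist");P=cloud(d,inf);X=P.reshape(-1,3);s=ctrl.get_state();cv2.imwrite("pics/w5.png",im)
Q=Ro.from_rotvec(s["tool_rot"]).inv().apply(X-s["position"])*1e3
print("collar",[ (q.min(0).round(1),q.max(0).round(1)) for q in [Q[(np.hypot(Q[:,0],Q[:,1])<25)&(Q[:,2]>15)&(Q[:,2]<24)]]])
m=(X[:,2]>.126)&(X[:,2]<.138)&(abs(Q[:,1])<28)&(Q[:,0]<-25)&(Q[:,0]>-140);q=Q[m]
for lo in range(-140,-25,6):
    k=q[(q[:,0]>=lo)&(q[:,0]<lo+6)]
    if len(k)>4: print(lo,len(k),k[:,2].mean().round(1),k[:,1].min().round(1),k[:,1].max().round(1),[ (x.min().round(1) if len(x) else 0) for x in [abs(k[k[:,1]<0,1]),k[k[:,1]>0,1]]])
E
```

```text
time: 17.95
position: [0.4309, 0.0853, 0.1643]
tool_rot: [0.419, 3.112, 0.001]
ft_force: [-0.3, 0.1, -3.3]
grip_width: 0.289
grip_force: 40.0
t 17.95 pos [0.4309 0.0853 0.1643] yaw_y 74.7 q7 1.01 F [-0.3  0.1 -3.3] w 25.1 gf 40.0
 turn [0.05 0.06 0.06]  shift(now axes) [-94.2  -0.4   1.8]  shift(after turn) [-94.2  -0.3   1.8]
collar [(array([ -4. , -17.4,  15. ]), array([17.5, 17.1, 22.1]))]
-92 77 34.3 -21.4 21.0 [np.float64(8.9), np.float64(8.5)]
-86 179 34.3 -21.2 21.0 [np.float64(8.8), np.float64(8.5)]
-80 95 30.3 -21.4 21.2 [np.float64(8.7), np.float64(8.5)]
-74 278 30.7 -21.3 21.0 [np.float64(8.7), np.float64(9.0)]
-68 48 34.3 -20.0 20.5 [np.float64(15.1), np.float64(15.6)]
```

View pics/w5.png

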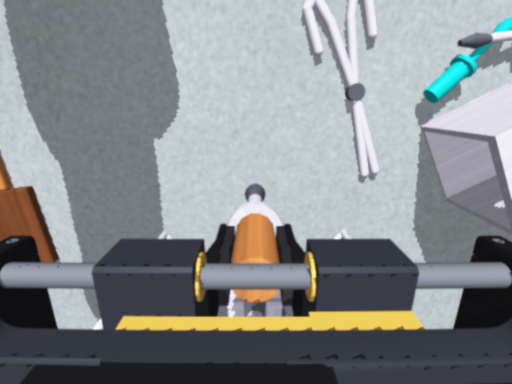

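The reamer hangs upright, centred on the slot to within 0.3 mm, with its collar 8 mm above the lips. I slide it in to just short of the expected stop.

```bash
python3 -m handwheel '[[0.0,-0.01,0,0.002,0,0,0],[0.0,-0.015,0,0.001,0,0,0],[0.0,-0.015,0,0,0,0,0],[0.0,-0.01,0,0,0,0,0],[0.0,-0.01,0,0,0,0,0],[0.0,-0.01,0,0,0,0,0],[0.0,-0.008,0,0,0,0,0],[0.0,-0.006,0,0,0,0,0],[0.0,-0.003,0,0,0,0,0],[0.0,0,0,0,0,0,0],[0.0,0,0,0,0,0,0]]'>/dev/null;cat > st.py <<'E'
from h import *
c=np.array([.6127,.0349]);a=np.radians(164.6);u=np.array([np.cos(a),np.sin(a)]);n=np.array([-u[1],u[0]])
s=ctrl.get_state();F=s["ft_force"];p=s["position"]
print("t",round(s["time"],2),"r",round((p[:2]-c)@u*1e3,2),"lat",round((p[:2]-c)@n*1e3,2),"z",round(p[2]*1e3,2),"Fu",round(F[:2]@u,1),"Fn",round(F[:2]@n,1),"Fz",round(F[2],1),"w",s["grip_width"])
E
python3 st.py
```

```text
t 19.38 r 102.34 lat -0.17 z 160.56 Fu 0.4 Fn 0.6 Fz -4.1 w 0.2925275763738387
```

```bash
python3 -m handwheel '[[0.0,-0.001,0,0,0,0,0],[0.0,-0.001,0,0,0,0,0],[0.0,-0.001,0,0,0,0,0],[0.0,-0.001,0,0,0,0,0],[0.0,0,0,0,0,0,0]]'>/dev/null;python3 st.py; python3 -m handwheel '[[0.0,-0.0005,0,0,0,0,0],[0.0,-0.0005,0,0,0,0,0],[0.0,0,0,0,0,0,0]]'>/dev/null;python3 st.py
```

```text
t 20.0 r 97.99 lat -0.1 z 160.58 Fu -0.0 Fn -0.1 Fz -3.0 w 0.28692075086375746
t 20.38 r 97.02 lat -0.07 z 160.57 Fu -0.3 Fn 0.8 Fz -3.9 w 0.29106929669814613
```

```bash
for i in 1; do python3 -m handwheel '[[0.0,-0.0005,0,0,0,0,0],[0.0,0,0,0,0,0,0]]'>/dev/null;python3 st.py;  python3 -m handwheel '[[0.0,-0.0005,0,0,0,0,0],[0.0,0,0,0,0,0,0]]'>/dev/null;python3 st.py; done
```

```text
t 20.62 r 96.52 lat -0.13 z 160.6 Fu -0.6 Fn 0.3 Fz -3.6 w 0.29180455806403394
t 20.88 r 96.04 lat -0.11 z 160.55 Fu 0.4 Fn -0.9 Fz -3.8 w 0.2887737796434953
```

```bash
python3 -m handwheel '[[0.0,-0.0005,0,0,0,0,0],[0.0,0,0,0,0,0,0]]'>/dev/null;python3 st.py
```

```text
t 21.12 r 95.52 lat -0.08 z 160.57 Fu 0.3 Fn 0.4 Fz -3.3 w 0.2913946822038729
```

```bash
python3 -m handwheel '[[0.0,-0.0005,0,0,0,0,0],[0.0,0,0,0,0,0,0]]'>/dev/null;python3 st.py
```

```text
t 21.38 r 95.03 lat -0.12 z 160.58 Fu -0.6 Fn 0.1 Fz -4.2 w 0.28968325249137655
```

```bash
python3 -m handwheel '[[0.0,-0.0005,0,0,0,0,0],[0.0,0,0,0,0,0,0]]'>/dev/null;python3 st.py
```

```text
t 21.62 r 94.51 lat -0.1 z 160.57 Fu -0.8 Fn 0.5 Fz -3.5 w 0.2888183808092679
```

```bash
python3 -m handwheel '[[0.0,-0.0005,0,0,0,0,0],[0.0,0,0,0,0,0,0]]'>/dev/null;python3 st.py
```

```text
t 21.88 r 94.15 lat -0.15 z 160.54 Fu -0.1 Fn 0.2 Fz -2.6 w 0.2913836064537151
```

```bash
python3 st.py; python3 -m handwheel '[[0.0,-0.0003,0,0,0,0,0],[0.0,0,0,0,0,0,0]]'>/dev/null;python3 st.py
```

```text
t 21.88 r 94.15 lat -0.15 z 160.54 Fu -0.1 Fn 0.2 Fz -2.6 w 0.2913836064537151
t 22.12 r 94.03 lat -0.11 z 160.52 Fu 2.0 Fn 0.6 Fz -3.2 w 0.288802834270619
```

```bash
python3 -m handwheel '[[0.0,-0.0003,0,0,0,0,0],[0.0,0,0,0,0,0,0]]'>/dev/null;python3 st.py
```

```text
t 22.38 r 93.9 lat -0.13 z 160.47 Fu 2.5 Fn -0.5 Fz -1.7 w 0.29198757793174757
```

Contact is felt at 2 to 2.5 N, with the TCP at r≈94.1 mm. I back off about 0.8 mm and let the reamer down.

```bash
python3 -m handwheel '[[0.0,0.0015,0,0,0,0,0],[0.0,0,0,0.0015,0,0,0],[0.0,0,0,0.0015,0,0,0],[0.0,0,0,0.001,0,0,0],[0.0,0,0,0,0,0,0]]'>/dev/null;python3 st.py;python3 -m handwheel '[[0.0,0,0,0.001,0,0,0],[0.0,0,0,0.001,0,0,0],[0.0,0,0,0,0,0,0]]'>/dev/null;python3 st.py
```

```text
t 23.0 r 94.96 lat -0.06 z 156.43 Fu -0.5 Fn 0.3 Fz -5.0 w 0.288077914860155
t 23.38 r 95.03 lat -0.1 z 154.47 Fu 0.3 Fn 0.6 Fz -4.1 w 0.2897326163686399
```

```bash
python3 -m handwheel '[[0.0,0,0,0.0007,0,0,0],[0.0,0,0,0.0007,0,0,0],[0.0,0,0,0,0,0,0]]'>/dev/null;python3 st.py
```

```text
t 23.75 r 95.01 lat -0.12 z 153.12 Fu -0.1 Fn 0.2 Fz -3.1 w 0.28357129156321753
```

```bash
python3 -m handwheel '[[0.0,0,0,0.0005,0,0,0],[0.0,0,0,0.0005,0,0,0],[0.0,0,0,0,0,0,0]]'>/dev/null;python3 st.py
```

```text
t 24.12 r 95.01 lat -0.08 z 152.12 Fu 0.4 Fn -0.4 Fz -3.2 w 0.29220336663004953
```

```bash
python3 -m handwheel '[[0.0,0,0,0.0004,0,0,0],[0.0,0,0,0,0,0,0]]'>/dev/null;python3 st.py
```

```text
t 24.38 r 94.98 lat -0.12 z 151.75 Fu 0.2 Fn -0.8 Fz -3.8 w 0.2911462192914481
```

```bash
python3 -m handwheel '[[0.0,0,0,0.0004,0,0,0],[0.0,0,0,0,0,0,0]]'>/dev/null;python3 st.py
```

```text
t 24.62 r 94.91 lat -0.13 z 151.59 Fu 1.2 Fn 0.5 Fz -2.6 w 0.2840772065920779
```

```bash
python3 -m handwheel '[[0.0,0,0,0.0003,0,0,0],[0.0,0,0,0,0,0,0]]'>/dev/null;python3 st.py; python3 -m handwheel '[[0.03,0,0,0,0,0,0],[0.035,0,0,0,0,0,0],[0.045,0,0,0,0,0,0],[0.045,0,0,0,0,0,0],[0.045,0,0,0,0,0,0]]' 5; python3 st.py; python3 - <<'E'
from h import *
im,d,inf=grab("side");cv2.imwrite("pics/side5.png",cv2.resize(im[110:240,200:360],None,fx=4,fy=4,interpolation=2))
E
```

```text
t 24.88 r 94.9 lat -0.14 z 151.53 Fu 2.5 Fn 0.8 Fz 1.3 w 0.2906132842025953
time: 25.5
position: [0.5212, 0.0603, 0.1511]
tool_rot: [0.419, 3.113, 0.0]
ft_force: [0.4, -0.8, -0.5]
grip_width: 0.507
grip_force: 0.0
t 25.5 r 94.92 lat -0.16 z 151.1 Fu -0.6 Fn 0.6 Fz -0.5 w 0.5071718187042891
```

View pics/side5.png

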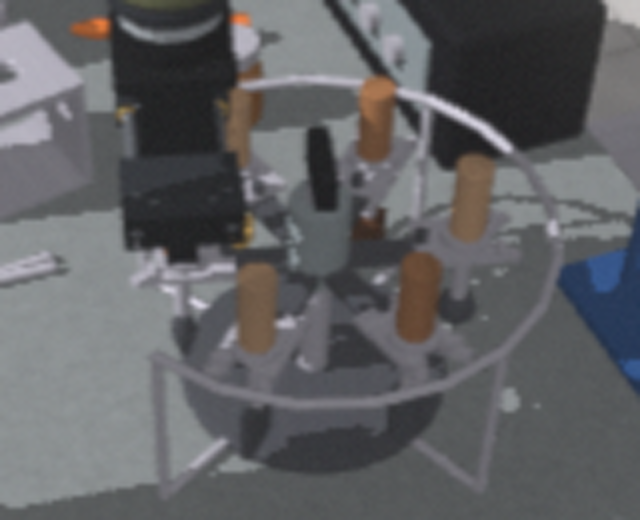

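The reamer's shank hangs upright below the fork at about (182,300), and the gripper is open around the handle. I raise the gripper straight up and check.

```bash
python3 -m handwheel '[[0.05,0,0,-0.01,0,0,0],[0.05,0,0,-0.03,0,0,0],[0.05,0,0,-0.05,0,0,0],[0.05,0,0,-0.05,0,0,0],[0.05,0,0,0,0,0,0],[0.05,0,0,0,0,0,0]]'>/dev/null; python3 st.py; python3 - <<'E'
from h import *
c=np.array([.6127,.0349]);a=np.radians(164.6);u=np.array([np.cos(a),np.sin(a)]);n=np.array([-u[1],u[0]])
im,d,inf=grab("wrist");cv2.imwrite("pics/w6.png",im);X=cloud(d,inf).reshape(-1,3)
r=(X[:,:2]-c)@u*1e3;l=(X[:,:2]-c)@n*1e3;z=X[:,2]*1e3
def st(nm,m): print(nm,m.sum(),"r",r[m].min().round(1),r[m].max().round(1),"l",l[m].min().round(1),l[m].max().round(1),"z",np.median(z[m]).round(1),z[m].max().round(1))
st("handle top",(np.hypot(r-95,l)<25)&(z>192)&(z<205))
st("collar",(np.hypot(r-95,l)<25)&(z>133.5)&(z<142)); st("prongs",(r>113)&(r<128)&(abs(l)<25)&(z>125)&(z<140))
im,d,inf=grab("side");cv2.imwrite("pics/side6.png",cv2.resize(im[110:240,200:360],None,fx=4,fy=4,interpolation=2))
E
```

```text
t 26.3 r 95.11 lat -0.04 z 291.1 Fu 0.6 Fn 0.3 Fz -1.2 w 0.575820801011882
handle top 554 r 81.9 107.0 l -12.7 12.9 z 195.9 198.1
collar 322 r 84.3 117.7 l -17.6 17.9 z 135.9 141.8
prongs 289 r 113.1 128.0 l -23.1 24.6 z 131.6 137.4
```

View pics/side6.png

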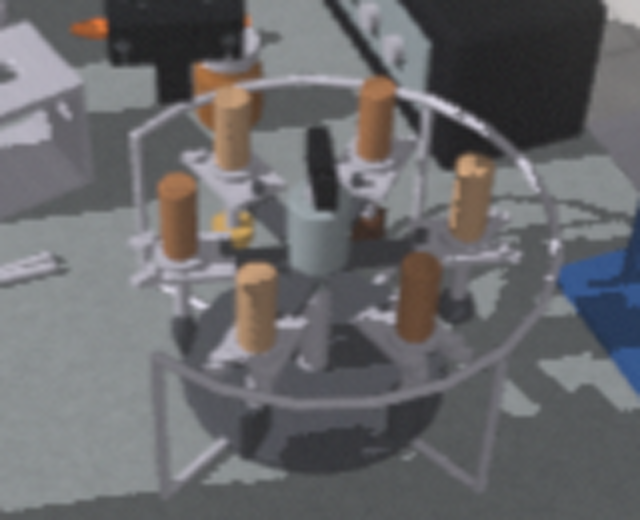

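The reamer, with its handle at (178,215), hangs upright in the hook like its neighbours. Its top is at 195.9 mm (196 expected when seated), its collar lies on the prongs, and the gripper is clear. I hand the job in.

```bash
python3 -c "
from bench import ctrl
print(ctrl.close_job())"
```

```text
the job is handed in; nothing more can be done
None
```

The job is handed in: the empty hook faces the front gap and the reamer hangs upright with its collar down in the seat, the hook's end having been felt at about 2.5 N; no verdict came back from the judge.

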